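# Shut the cabinet hatch and latch its sprung hasp

## Robot

A 6-joint arm with a two-finger parallel gripper is mounted at the origin on the work surface. World frame = base frame: x ahead of the robot, y to its left, z up, the work surface at z = 0. Lengths are in m, angles in rad, forces in N, time in s.
With the tool pointing down it reaches from about 0.3 to 0.75 m from the base axis. Payload 8.5 kg.
Tool frame: the origin (TCP) lies midway between the tips of the shut fingers; the grasp point (between the pads) lies bot.grip_point_offset behind it (bot.grip_point_offset is the distance from the TCP to the grasp point, in m); z points along the fingers, y is the line along which they close (so a half turn about z gives the same grasp; the last joint's range is limited). The gripper opens to 88 mm and grips with 3 to 60 N. Pads are 18 mm wide; open, the fingers measure 123 mm over their backs; the gripper's body (75 mm by 187 mm) begins 45 mm behind the grasp point.
Start: joints at [-1.524, 0.381, 1.297, -0, 1.464, -0.215], TCP at [0.142, -0.531, 0.239] pointing down, gripper open.
Joint ranges: [-3.11, 3.11], [-0.89, 2.33], [0.22, 2.48], [-1.42, 4.56], [0.17, 2.85], [-2.88, 2.88]. Speed limits (rad/s): [2.39, 2.39, 3.14, 3.14, 3.14, 3.14].

## Interface

Orientations are given as [roll, pitch, yaw] about the fixed x, y, z axes, in that order (R = Rz(yaw) Ry(pitch) Rx(roll)).
In Python, from rig import bot gives the robot as it stands.
- The arm moves only by the shell command python3 -m handwheel 'ROWS'. ROWS is JSON, a list of rows, each an object with "offset": the shift along the tool's x, y, z scaled (see below), a list of three; "dr": the turn, a rotation vector about the tool's x, y, z scaled (see below), a list of three; "claw": the closure, from 0 (fully open) to 1 (shut). A call has 1 to 12 rows; each row is the pose to reach, as a shift and turn from the pose commanded when the call began, along the tool's axes at that moment, turning the shorter way round; what a row does not reach only later rows make up. The controller multiplies each number of a shift by 0.2 m and each number of a turn by 360 degrees. A row lasts 1/12 s, in which the tool goes at most 41.7 mm and 7.16 degrees, less where a joint would pass 70% of its speed; a pose out of reach is approached as far as the arm can. A call with a number of a shift or a turn outside -1 to 1 is refused whole. A call with a gripper value outside its range is refused whole. The fingers move at their own pace and stop on an object; the grip force is fixed at half the most. Time passes only in rows, so rows that repeat a pose let the fingers close. It gives the time, the measured TCP pose, the force, the opening and the grip force at its end, in the units of the state.
- bot.sense(): the state, without advancing time (a new reading comes with each control period).
- bot.capture(name): name is "scene" or "side" or "wrist"; returns the picture (384x512x3 uint8, blue, green, red); there is no depth.
- bot.camera_params(name): a dict with "fov_y" (degrees; the focal length in pixels is half the picture's height over the tangent of half this angle, whatever the lens; pixels are square), "cx", "cy" (the principal point, pixels), "pose" (4x4, takes a point from camera to world coordinates); the wrist camera has in their place "tool_from_camera" (4x4, takes a point from camera to tool coordinates, whose origin is the TCP and whose axes are the flange's). Camera axes: x right, y down, z forward; pixel columns grow to the right and rows downward; lengths in m; the calibration is good to about 2 mm. The wrist camera is an equidistant fisheye: a pixel r from the principal point sees the ray r / f radians off the axis. A picture is of the moment at which its call begins: read the wrist's pose just before it. camera_params takes no time and is no camera call.
- bot.finish_job(): hands the job in; it is judged then, once.
The state is a dict: "t": time; "joints": joint angles; "qvel": joint speeds; "joint_torque": joint torques, N m; "position": TCP position; "tool_rot": TCP orientation; "ft_force": force on the tool from outside, world axes, zero at the start; "ft_torque": the same for the moment, N m; "gripper_width": finger opening in m; "grasp_force": force on a finger pad.
Only numpy, scipy, OpenCV 4.12 (cv2) and the standard library are available. Lean on these libraries where they do the work, as an engineer would, in place of code of your own. Each camera call takes 0.05 s, during which the arm holds its last target. There are 200 camera calls.

## Task

Shut the hatch on top of the grey steel storage cabinet, then swing the sprung loop hasp over its catch post and press it down until the catch snaps over it and it stays down by itself. The catch sits a little higher or lower on each cabinet, so feel for it: press firmly but do not force the hasp against its seat, and leave the other things where they stand.

Things in the scene. Friction and masses are not known exactly. Their poses are not given: they have to be found in the camera images.
- cabinet: Low ventilated grey steel cabinet, fixed: 240 (x) by 320 (y) by 150 high. Origin at the centre of its underside, z up. Its top is a fixed deck on the -y half (y -160 to 0, top at z 150) and a hinged hatch on the +y half. Louvre slots in its sides.
- hatch (a joint): Hatch opening, rad: 0 shut (its top level with the deck at z 150 of the cabinet), 1.25 fully open. The hatch is a steel panel 236 (cabinet x) by 157 by 12 thick, hinged along the cabinet's +y edge; its free edge, by the middle of the cabinet, swings up and towards +y. A stiff hinge holds it at any angle; a push of a few N near the free edge moves it.
- hatch_hinge (a point): Middle of the hatch's hinge line, at the cabinet's (0, 160, 138) mm; the line runs along the cabinet's x. The hatch's top face is 12 mm above it when shut.
- hasp (a joint): Hasp angle to the hatch, rad: 0 when it lies level, pointing to the cabinet's -y over the deck; grows as it swings up and over towards +y. A weak spring holds it open at about 1.9 to 2.3 (leaning back over the hatch); let go anywhere it springs back to there, unless the catch holds it. Caught, it reads between -0.2 and 0.1.
- hasp_pivot (a point): Middle of the hasp's hinge, which is parallel to the cabinet's x. It is fixed on the hatch near its free edge; with the hatch shut it lies at the cabinet's (45, 10, 172) mm.
- hasp_tab (a point): Point on the hasp's pressing tab, 104 mm from the pivot, on the face that is uppermost when the hasp is closed. The hasp is a flat steel loop 40 wide, 5 thick and 118 long from the pivot: plate from 6 to 58 mm, a slot 24 wide from 58 to 88 mm that goes over the catch post, a round 8 mm end bar at 92 mm, then the tab, 32 wide, to 118 mm. The point's z points up when the hasp is closed.
- catch_foot (a point): Point on the deck, at the cabinet's (45, -82, 150) mm, where the end bar comes down on the catch's seat, a block 44 (x) by 16 mm. The height of the whole catch is adjustable and not told: the seat's top is 2 to 18 mm above this point. The bar must be pressed down to within about 1 mm of the seat to be caught.
- post_foot (a point): Point on the deck, at the cabinet's (45, -63, 150) mm, under the catch's post: 18 (x) by 17 mm, top 23 to 39 mm above this point (it shares the untold height of the seat). It passes through the hasp's slot. A sprung nose in it, over the seat, gives way to about 6 to 10 N on the tab and then snaps over the end bar.
- nose (a joint): How far the catch's sprung nose is pushed back into its post, m: 0 at rest, about 0.003 while the end bar is passing it.
- bowl_big: Bystander: stainless bowl, 150 across, 60 high, in the cedar tray. Origin under its centre.
- bowl_small: Bystander: stainless bowl, 120 across, 50 high, stacked in the big one. Origin under its centre.
- funnel: Bystander: black plastic funnel standing mouth down in the tray, 96 across, 105 high. Origin at the centre of its underside.
- scraper: Bystander: flat aluminium pan scraper, 195 long, lying in the tray. Origin under its middle.
- saucer: Bystander: white porcelain saucer, 140 across, 18 high, on the wall top. Origin under its centre.
- cup: Bystander: small terracotta cup, 60 across, 50 high, standing on the cabinet's deck about 125 mm in front (-x) of the catch. Origin under its centre.
- jar: Bystander: glass jar, 72 across, 110 high, on the wall top. Origin under its centre.

How it is judged:
By the outcome, as a careful person would: the job done as asked, in the order asked, and still so for the second after the job is handed in, with the robot touching nothing.
It also fails if it takes over 45 s, if anything falls off the work surface, if the arm or the gripper's body presses on something with over 40 N, if the wrist force passes 120 N, or if a joint passes its speed limit or range.

## Working session

There is one attempt and no reset: what is moved stays moved. The work goes in short steps, Python scripts to look and compute and a shell command to move; the robot and the scene stay as the last step left them, time stands still between calls to the robot, and variables do not carry over. Pictures are saved under pics/ and viewed, at most 11 in all, crops included, and the job is handed in when it is done.

```bash
ls; mkdir -p pics; python3 - <<'E'
from rig import bot
import cv2,numpy as np
for n in("scene","side"):
    cv2.imwrite(f"pics/{n}0.png",bot.capture(n))
    p=bot.camera_params(n);print(n,p)
s=bot.sense();print({k:s[k] for k in("t","position","tool_rot","ft_force","gripper_width")},bot.grip_point_offset)
print(bot.camera_params("wrist"))
E
```

```text
pics
scene {'fov_y': 42.71864805096969, 'cx': 257.6254956791513, 'cy': 179.29456377836223, 'pose': array([[ 0.00448422,  0.83981179, -0.54285915,  1.46803033],
       [ 0.99988751,  0.00400456,  0.01445457, -0.04045517],
       [ 0.01431303, -0.5428629 , -0.83969936,  1.67176931],
       [ 0.        ,  0.        ,  0.        ,  1.        ]])}
side {'fov_y': 46.23848477613014, 'cx': 251.4789207425028, 'cy': 198.68500402846578, 'pose': array([[ 0.99561259, -0.0628358 ,  0.06933415,  0.35394818],
       [-0.09280118, -0.75794397,  0.64568481, -0.89726196],
       [ 0.01197928, -0.64928622, -0.7604498 ,  1.21016778],
       [ 0.        ,  0.        ,  0.        ,  1.        ]])}
{'t': 0.1, 'position': array([ 0.14235019, -0.53100067,  0.23820815]), 'tool_rot': array([-3.14031164e+00, -2.51810123e-04,  2.61834221e-01]), 'ft_force': array([-0.73423558,  0.77308928, -0.3842742 ]), 'gripper_width': 0.08811832609690204} 0.0187
{'fov_y': 65.70646984690485, 'cx': 251.4762904008967, 'cy': 187.34728747253342, 'tool_from_camera': array([[-5.61874785e-04, -9.53916942e-01, -3.00070244e-01,
         7.77860204e-02],
       [ 9.99998780e-01, -9.73248594e-04,  1.22146141e-03,
         2.47426468e-04],
       [-1.45721568e-03, -3.00069192e-01,  9.53916326e-01,
        -1.45925937e-01],
       [ 0.00000000e+00,  0.00000000e+00,  0.00000000e+00,
         1.00000000e+00]])}
```

View pics/scene0.png

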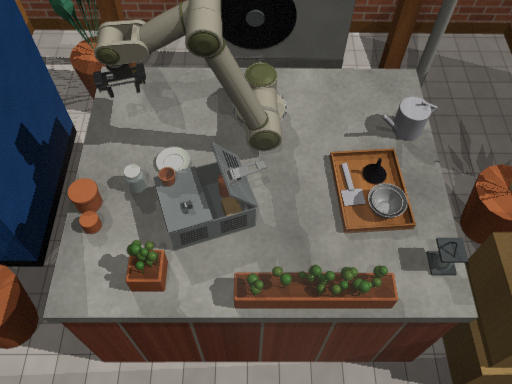

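View pics/side0.png

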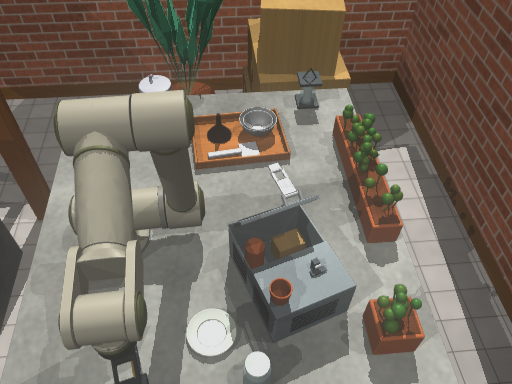

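The scene view shows the cabinet at about (205,195) px, with its deck to the left (−y), the hatch open to the right and the hasp lying over it at (250,170). The cup stands at (167,177). In the side view the catch is at (318,266). I'll enlarge both.

```bash
python3 - <<'E'
import cv2
a=cv2.imread("pics/scene0.png")[135:255,145:280];cv2.imwrite("pics/sc.png",cv2.resize(a,None,fx=5,fy=5,interpolation=cv2.INTER_CUBIC)[:600])
a=cv2.imread("pics/side0.png")[155:345,215:365];cv2.imwrite("pics/si.png",cv2.resize(a,None,fx=3,fy=3,interpolation=cv2.INTER_CUBIC))
E
```

```text
(no output)
```

View pics/sc.png

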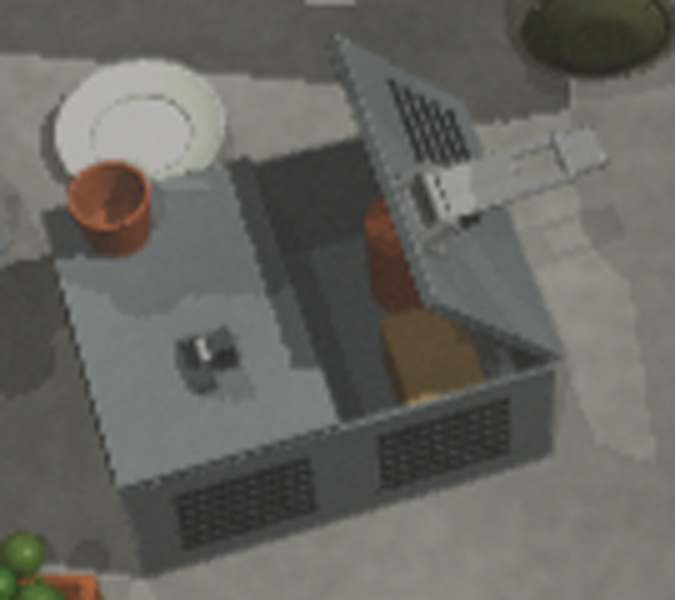

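View pics/si.png

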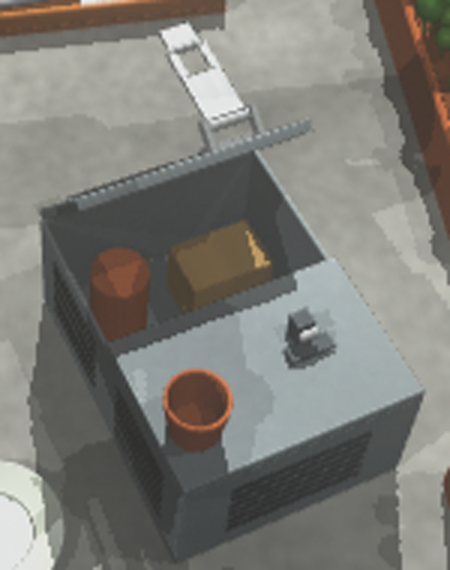

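```bash
cat > fit.py <<'E'
import numpy as np
from rig import bot
from scipy.optimize import least_squares
C={n:bot.camera_params(n) for n in("scene","side")}
def proj(n,P):
    c=C[n];T=np.linalg.inv(c["pose"]);q=T[:3,:3]@P+T[:3,3];f=192/np.tan(np.radians(c["fov_y"]/2))
    return np.array([c["cx"]+f*q[0]/q[2],c["cy"]+f*q[1]/q[2]])
def hpt(th,x,r,h): # hatch-frame point: r from hinge toward free edge, h above hinge line
    return np.array([x,160-r*np.cos(th)+h*np.sin(th),138+r*np.sin(th)+h*np.cos(th)])
def hasp(th,ph,x,d,e=0):
    p=hpt(th,45,150,34);a=ph-(-th) ; a=ph+th
    # direction in hatch frame: level toward -y (r), swings up
    return np.array([45+x,p[1]-d*np.cos(a)+e*np.sin(a),p[2]+d*np.sin(a)+e*np.cos(a)])
def W(p,q):
    c,s=np.cos(p[2]),np.sin(p[2]);q=np.asarray(q)/1000
    return np.array([p[0]+c*q[0]-s*q[1],p[1]+s*q[0]+c*q[1],q[2]])
E
python3 - <<'E'
from fit import *
O={"scene":(145,135,5),"side":(215,155,3)}
th=lambda x,r,h:(lambda p:hpt(p[3],x,r,h))
hs=lambda x:(lambda p:hasp(p[3],p[4],x,118))
k=lambda *a:(lambda p:np.array(a))
obs=[("scene",118,488,k(120,-160,150)),("scene",342,425,k(120,0,150)),("scene",147,577,k(120,-160,0)),("scene",552,455,k(120,160,0)),("scene",45,212,k(-120,-160,150)),("scene",230,160,k(-120,0,150)),
("scene",337,38,th(-118,157,12)),("scene",430,305,th(118,157,6)),("scene",588,127,hs(-16)),("scene",607,158,hs(16)),
("side",423,393,k(120,-160,150)),("side",180,490,k(-120,-160,150)),("side",180,558,k(-120,-160,0)),("side",397,465,k(120,-160,0)),("side",335,262,k(120,0,150)),("side",118,353,k(-120,0,150)),
("side",312,125,th(118,157,12)),("side",160,35,hs(-16)),("side",190,22,hs(16))]
def res(p):
    r=[]
    for n,u,v,f in obs:
        o=O[n];r.append(proj(n,W(p,f(p)))-[(u+.5)/o[2]-.5+o[0],(v+.5)/o[2]-.5+o[1]])
    return np.concatenate(r)
best=min((least_squares(res,[.5,-.2,.2,a,b],loss="soft_l1") for a in(.6,1.1) for b in(1.9,2.2)),key=lambda r:r.cost)
p=best.x;print(p,best.cost);print(np.round(res(p).reshape(-1,2),1).tolist())
np.save("p.npy",p)
for nm,q in dict(hinge=(0,160,138),free_mid=hpt(p[3],0,157,12),pivot=hasp(p[3],p[4],0,0),tip=hasp(p[3],p[4],0,118),catch=(45,-82,150),post=(45,-63,150),tabclosed=(45,-94,172)).items():print(nm,W(p,q).round(4),np.round(q))
# cup: base centre in scene & top
E
```

```text
[ 0.53755133 -0.21021914  0.3298144   0.91179669  2.08745694] 17.434362224922896
[[0.1, 0.1], [-0.0, -0.5], [-0.1, 0.7], [0.7, 0.3], [-0.7, -0.0], [4.4, -1.0], [-0.1, -0.5], [-0.1, 0.7], [0.1, -0.5], [-0.6, 0.6], [1.2, -0.5], [1.6, 1.1], [-1.3, 2.5], [0.1, 1.3], [0.0, -1.8], [-3.7, -3.2], [-0.4, -0.7], [0.1, -0.5], [0.2, 0.6]]
hinge [ 0.4857 -0.0588  0.138 ] [  0 160 138]
free_mid [ 0.5138 -0.1408  0.2695] [  0.  73. 269.]
pivot [ 0.5493 -0.1057  0.2774] [ 45.  95. 277.]
tip [0.5115 0.0048 0.2941] [ 45. 212. 294.]
catch [ 0.6067 -0.2732  0.15  ] [ 45 -82 150]
post [ 0.6005 -0.2552  0.15  ] [ 45 -63 150]
tabclosed [ 0.6106 -0.2846  0.172 ] [ 45 -94 172]
```

The fit is good: the cabinet is at (0.5376, −0.2102) with yaw 0.33, the hatch is at 0.91 rad and the hasp at 2.09. The two outlier points were a misread rear corner. First I lift, shut the fingers and turn so that tool x, y, z lie along cabinet y, x, −z.

```bash
cat > st.py <<'E'
from fit import *
import sys
from scipy.spatial.transform import Rotation as R
p=np.load("p.npy");s=bot.sense()
c,n=np.cos(p[2]),np.sin(p[2]);M=np.array([[c,-n,0],[n,c,0],[0,0,1]])
cab=M.T@(s["position"]-[p[0],p[1],0])*1000
F=M.T@s["ft_force"]
Rt=R.from_euler("xyz",s["tool_rot"]);Rw=R.from_matrix(M@np.array([[0,1,0],[1,0,0],[0,0,-1.]]))
print("t%.2f cab"%s["t"],cab.round(1),"Fcab",F.round(1),"dr",((Rt.inv()*Rw).as_rotvec()/(2*np.pi)).round(4),"q",s["joints"].round(2),"w",round(s["gripper_width"],3))
for a in sys.argv[1:]:
    t=np.array(eval(a));d=M@((t-cab)/1000);print(a,(Rt.inv().apply(d)/.2).round(3))
E
python3 -m handwheel '[{"offset":[0,0,-0.6],"dr":[0,0,-0.06],"claw":1},{"offset":[0,0,-0.6],"dr":[0,0,-0.06],"claw":1},{"offset":[0,0,-0.6],"dr":[0,0,-0.06],"claw":1},{"offset":[0.9,-0.8,-0.6],"dr":[0,0,-0.2],"claw":1},{"offset":[0.9,-0.8,-0.6],"dr":[0,0,-0.2],"claw":1},{"offset":[0.9,-0.8,-0.6],"dr":[0,0,-0.2],"claw":1},{"offset":[0.9,-0.8,-0.6],"dr":[0,0,-0.2],"claw":1},{"offset":[0.9,-0.8,-0.6],"dr":[0,0,-0.2],"claw":1},{"offset":[0.9,-0.8,-0.6],"dr":[0,0,-0.2],"claw":1},{"offset":[0.9,-0.8,-0.6],"dr":[0,0,-0.2],"claw":1},{"offset":[0.9,-0.8,-0.6],"dr":[0,0,-0.2],"claw":1},{"offset":[0.9,-0.8,-0.6],"dr":[0,0,-0.2],"claw":1}]'; python3 st.py "(-90,130,350)"
```

```text
t: 1.1
position: [0.2748, -0.3301, 0.3586]
tool_rot: [-3.141, -0.0, 1.516]
ft_force: [-0.0, 0.2, -0.5]
gripper_width: 0.0104
grasp_force: 0.0
t1.10 cab [-287.4  -28.4  358.6] Fcab [ 0.   0.2 -0.5] dr [-0.     -0.     -0.0613] q [-1.15  0.1   1.34 -0.    1.7  -1.1 ] w 0.01
(-90,130,350) [1.105 0.618 0.043]
```

```bash
python3 -m handwheel '[{"offset":[1,0.5,0.04],"dr":[0,0,-0.06],"claw":1},{"offset":[1,0.62,0.04],"dr":[0,0,-0.061],"claw":1},{"offset":[1,0.62,0.04],"dr":[0,0,-0.061],"claw":1},{"offset":[1,0.62,0.04],"dr":[0,0,-0.061],"claw":1},{"offset":[1,0.62,0.04],"dr":[0,0,-0.061],"claw":1},{"offset":[1,0.62,0.04],"dr":[0,0,-0.061],"claw":1},{"offset":[1,0.62,0.04],"dr":[0,0,-0.061],"claw":1},{"offset":[1,0.62,0.04],"dr":[0,0,-0.061],"claw":1}]'; python3 st.py "(-90,130,350)" "(-90,130,245)"; python3 - <<'E'
from rig import bot
import cv2,numpy as np
cv2.imwrite("pics/m1.png",np.hstack([cv2.resize(bot.capture("scene")[80:280,130:300],None,fx=2.2,fy=2.2),cv2.resize(bot.capture("side")[150:350,180:370],None,fx=2.2,fy=2.2)])[:,:795])
E
```

```text
t: 1.77
position: [0.4095, -0.137, 0.3503]
tool_rot: [-3.141, -0.001, 1.9]
ft_force: [0.2, -0.0, -0.0]
gripper_width: 0.0006
grasp_force: 0.0
t1.77 cab [-97.4 110.8 350.3] Fcab [ 0.2 -0.1 -0. ] dr [-0.0001 -0.0001 -0.0001] q [-0.6   0.1   1.36 -0.    1.68 -0.93] w 0.001
(-90,130,350) [0.096 0.037 0.001]
(-90,130,245) [0.096 0.038 0.526]
```

View pics/m1.png

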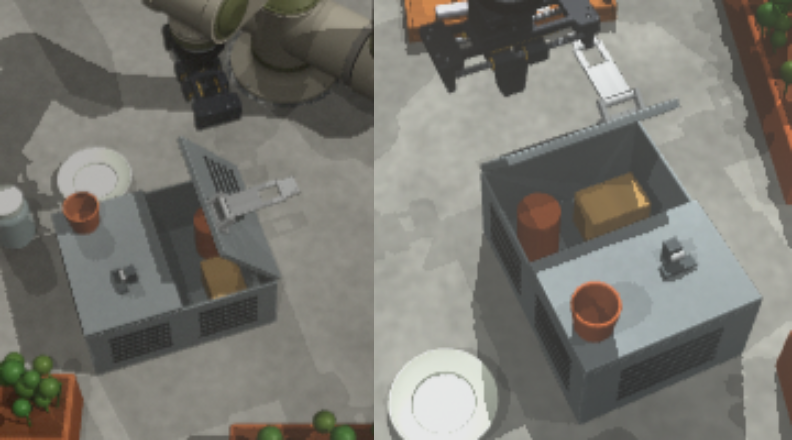

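Both views show the closed gripper behind and above the −x part of the hatch, clear of the hasp and cup. Next I descend behind the hatch and push its outer face along the arc.

```bash
python3 -m handwheel '[{"offset":[0.07,0,0.3],"dr":[0,0,0],"claw":1},{"offset":[0.07,0,0.56],"dr":[0,0,0],"claw":1},{"offset":[0.07,0,0.56],"dr":[0,0,0],"claw":1},{"offset":[0.02,0,0.57],"dr":[0,0,0],"claw":1},{"offset":[-0.02,0,0.575],"dr":[0,0,0],"claw":1},{"offset":[-0.065,0,0.607],"dr":[0,0,0],"claw":1},{"offset":[-0.11,0,0.645],"dr":[0,0,0],"claw":1},{"offset":[-0.11,0,0.645],"dr":[0,0,0],"claw":1}]'; python3 st.py "(-97,62.7,183.5)"
```

```text
t: 2.53
position: [0.4171, -0.1602, 0.2216]
tool_rot: [3.141, 0.002, 1.9]
ft_force: [-0.9, -0.9, -0.4]
gripper_width: 0.0002
grasp_force: 0.0
t2.53 cab [-97.8  86.3 221.6] Fcab [-1.2 -0.5 -0.4] dr [ 0.0001  0.0003 -0.0002] q [-0.63  0.21  1.6  -0.    1.33 -0.96] w 0.0
(-97,62.7,183.5) [-0.118  0.004  0.191]
```

```bash
python3 -m handwheel '[{"offset":[-0.04,0,0.043],"dr":[0,0,0],"claw":1},{"offset":[-0.075,0,0.088],"dr":[0,0,0],"claw":1},{"offset":[-0.105,0,0.137],"dr":[0,0,0],"claw":1},{"offset":[-0.13,0,0.19],"dr":[0,0,0],"claw":1},{"offset":[-0.15,0,0.243],"dr":[0,0,0],"claw":1},{"offset":[-0.165,0,0.30],"dr":[0,0,0],"claw":1},{"offset":[-0.17,0,0.328],"dr":[0,0,0],"claw":1},{"offset":[-0.17,0,0.328],"dr":[0,0,0],"claw":1}]'; python3 st.py;  python3 -m handwheel '[{"offset":[0,0,0.015],"dr":[0,0,0],"claw":1},{"offset":[0,0,0.025],"dr":[0,0,0],"claw":1}]'; python3 st.py
```

```text
t: 3.2
position: [0.427, -0.1899, 0.1546]
tool_rot: [-3.14, -0.002, 1.901]
ft_force: [-0.5, -0.6, 0.2]
gripper_width: 0.0003
grasp_force: 0.0
t3.20 cab [-98.   55.  154.6] Fcab [-0.7 -0.4  0.2] dr [-0.0002 -0.0003  0.0001] q [-0.67  0.33  1.65  0.    1.16 -1.  ] w 0.0
t: 3.37
position: [0.4275, -0.19, 0.1512]
tool_rot: [3.141, 0.001, 1.902]
ft_force: [-0.6, -0.6, 1.5]
gripper_width: 0.0006
grasp_force: 0.5
t3.37 cab [-97.6  54.8 151.2] Fcab [-0.8 -0.4  1.5] dr [0.0001 0.0001 0.0002] q [-0.67  0.33  1.66 -0.    1.15 -1.  ] w 0.001
```

```bash
for i in 1 2 3; do :; done; python3 -m handwheel '[{"offset":[0,0,0.01],"dr":[0,0,0],"claw":1},{"offset":[0,0,0.01],"dr":[0,0,0],"claw":1}]' | grep ft; python3 -m handwheel '[{"offset":[0,0,0.01],"dr":[0,0,0],"claw":1},{"offset":[0,0,0.01],"dr":[0,0,0],"claw":1}]'| grep ft; python3 st.py
python3 - <<'E'
from rig import bot
import cv2,numpy as np
cv2.imwrite("pics/m2.png",np.hstack([cv2.resize(bot.capture("scene")[80:280,130:300],None,fx=2.2,fy=2.2),cv2.resize(bot.capture("side")[150:350,180:370],None,fx=2.2,fy=2.2)])[:,:795])
E
```

```text
ft_force: [-1.8, 1.0, 10.7]
ft_force: [-8.9, 4.6, 31.9]
t3.70 cab [-97.5  54.7 150.2] Fcab [-6.9  7.3 31.9] dr [0.0003 0.0006 0.0003] q [-0.67  0.33  1.66 -0.    1.14 -1.  ] w 0.001
```

View pics/m2.png

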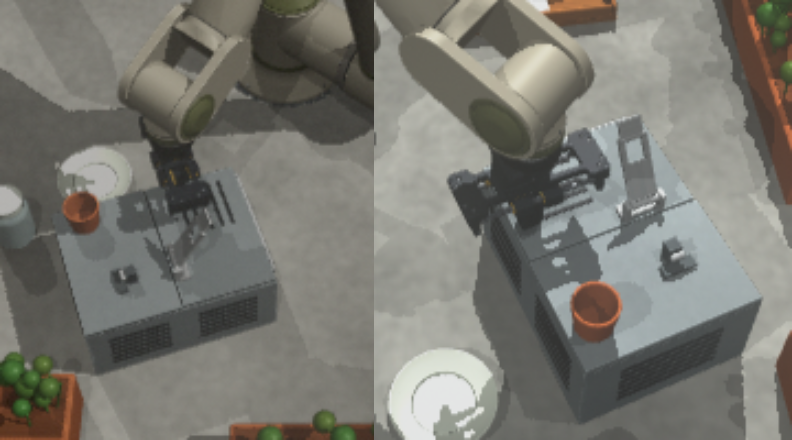

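The hatch now lies flush with the deck and the press force rose against its stop. The hasp stands sprung back at (640,165) px in the side view. Next I lift and go behind the hasp.

```bash
python3 -m handwheel '[{"offset":[0,0,-0.2],"dr":[0,0,0],"claw":1},{"offset":[0,0,-0.4],"dr":[0,0,0],"claw":1},{"offset":[0,0,-0.6],"dr":[0,0,0],"claw":1},{"offset":[0.1,0,-0.8],"dr":[0,0,0],"claw":1},{"offset":[0.32,0,-1],"dr":[0,0,0],"claw":1},{"offset":[0.32,0,-1],"dr":[0,0,0],"claw":1},{"offset":[0.32,0.2,-1],"dr":[0,0,0],"claw":1},{"offset":[0.32,0.4,-1],"dr":[0,0,0],"claw":1},{"offset":[0.32,0.6,-1],"dr":[0,0,0],"claw":1},{"offset":[0.32,0.71,-1],"dr":[0,0,0],"claw":1},{"offset":[0.32,0.71,-1],"dr":[0,0,0],"claw":1},{"offset":[0.32,0.71,-1],"dr":[0,0,0],"claw":1}]' ; python3 st.py "(45,115,255)"
python3 - <<'E'
from rig import bot
import cv2,numpy as np
cv2.imwrite("pics/m3.png",np.hstack([cv2.resize(bot.capture("scene")[80:280,130:300],None,fx=2.2,fy=2.2),cv2.resize(bot.capture("side")[150:350,180:370],None,fx=2.2,fy=2.2)])[:,:795])
E
```

```text
t: 4.8
position: [0.5411, -0.0826, 0.3465]
tool_rot: [-3.141, -0.001, 1.903]
ft_force: [-0.3, 0.4, 0.5]
gripper_width: 0.0006
grasp_force: 0.0
t4.80 cab [ 44.7 119.6 346.5] Fcab [-0.2  0.5  0.5] dr [-0.0002 -0.0001  0.0004] q [-0.37  0.33  1.08 -0.    1.74 -0.7 ] w 0.001
(45,115,255) [-0.023  0.002  0.457]
```

View pics/m3.png

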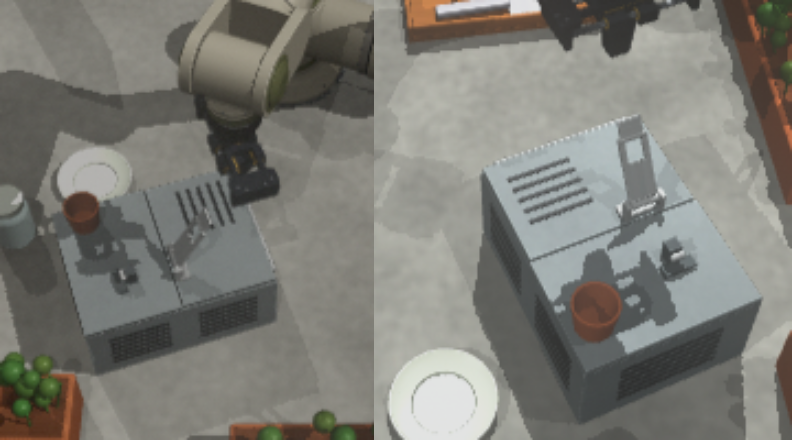

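The view shows the gripper behind and above the hasp tip, with the hatch shut and the bystanders unmoved. Next I descend behind the hasp and sweep it forward.

```bash
python3 -m handwheel '[{"offset":[-0.02,0,0.2],"dr":[0,0,0],"claw":1},{"offset":[-0.02,0,0.4],"dr":[0,0,0],"claw":1},{"offset":[-0.1,0,0.44],"dr":[0,0,0],"claw":1},{"offset":[-0.18,0,0.42],"dr":[0,0,0],"claw":1},{"offset":[-0.27,0,0.405],"dr":[0,0,0],"claw":1},{"offset":[-0.35,0,0.38],"dr":[0,0,0],"claw":1},{"offset":[-0.42,0,0.36],"dr":[0,0,0],"claw":1},{"offset":[-0.5,0,0.355],"dr":[0,0,0],"claw":1},{"offset":[-0.58,0,0.36],"dr":[0,0,0],"claw":1},{"offset":[-0.65,0,0.38],"dr":[0,0,0],"claw":1},{"offset":[-0.725,0,0.404],"dr":[0,0,0],"claw":1},{"offset":[-0.725,0,0.404],"dr":[0,0,0],"claw":1}]' ; python3 st.py "(45,-47.8,251.8)" "(45,-66.2,233.4)" "(45,-77.6,215.5)" "(45,-85,201.1)" "(45,-91.9,188)"
python3 - <<'E'
from rig import bot
import cv2,numpy as np
cv2.imwrite("pics/m4.png",np.hstack([cv2.resize(bot.capture("scene")[80:280,130:300],None,fx=2.2,fy=2.2),cv2.resize(bot.capture("side")[150:350,180:370],None,fx=2.2,fy=2.2)])[:,:795])
E
```

```text
t: 5.9
position: [0.588, -0.2233, 0.2655]
tool_rot: [-3.141, -0.0, 1.899]
ft_force: [-0.3, 0.3, 0.6]
gripper_width: 0.0006
grasp_force: 0.3
t5.90 cab [ 43.5 -28.7 265.5] Fcab [-0.2  0.4  0.6] dr [-0.0001 -0.     -0.0002] q [-0.55  0.51  1.01 -0.    1.63 -0.88] w 0.001
(45,-47.8,251.8) [-0.095  0.008  0.069]
(45,-66.2,233.4) [-0.187  0.008  0.161]
(45,-77.6,215.5) [-0.244  0.008  0.25 ]
(45,-85,201.1) [-0.281  0.008  0.322]
(45,-91.9,188) [-0.316  0.008  0.388]
```

View pics/m4.png

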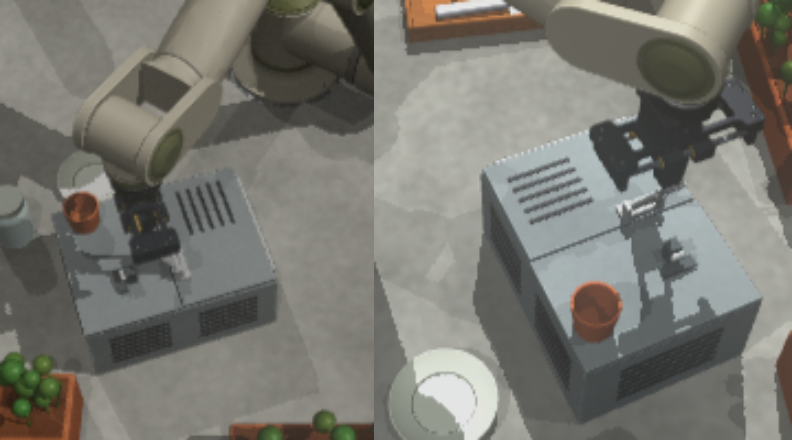

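The hasp's tab (115,262) leads ahead of the fingers over the catch, so it is being carried. I continue the arc down.

```bash
python3 -m handwheel '[{"offset":[-0.05,0.008,0.035],"dr":[0,0,0],"claw":1},{"offset":[-0.1,0.008,0.07],"dr":[0,0,0],"claw":1},{"offset":[-0.15,0.008,0.115],"dr":[0,0,0],"claw":1},{"offset":[-0.195,0.008,0.162],"dr":[0,0,0],"claw":1},{"offset":[-0.225,0.008,0.206],"dr":[0,0,0],"claw":1},{"offset":[-0.25,0.008,0.25],"dr":[0,0,0],"claw":1},{"offset":[-0.27,0.008,0.288],"dr":[0,0,0],"claw":1},{"offset":[-0.29,0.008,0.322],"dr":[0,0,0],"claw":1},{"offset":[-0.29,0.008,0.322],"dr":[0,0,0],"claw":1}]' ; python3 st.py "(45,-94,188)" "(45,-95,178)"
python3 - <<'E'
from rig import bot
import cv2,numpy as np
cv2.imwrite("pics/m5.png",np.hstack([cv2.resize(bot.capture("scene")[130:260,140:240],None,fx=4,fy=4),cv2.resize(bot.capture("side")[210:340,260:360],None,fx=4,fy=4)])[:,:798])
E
```

```text
t: 6.75
position: [0.6081, -0.2751, 0.2001]
tool_rot: [-3.14, -0.002, 1.901]
ft_force: [1.2, 0.5, 0.6]
gripper_width: 0.0006
grasp_force: 0.5
t6.75 cab [ 45.7 -84.2 200.1] Fcab [1.3 0.1 0.6] dr [-0.0002 -0.0002  0.0001] q [-0.6   0.62  0.99 -0.    1.53 -0.93] w 0.001
(45,-94,188) [-0.049 -0.004  0.061]
(45,-95,178) [-0.054 -0.004  0.111]
```

View pics/m5.png

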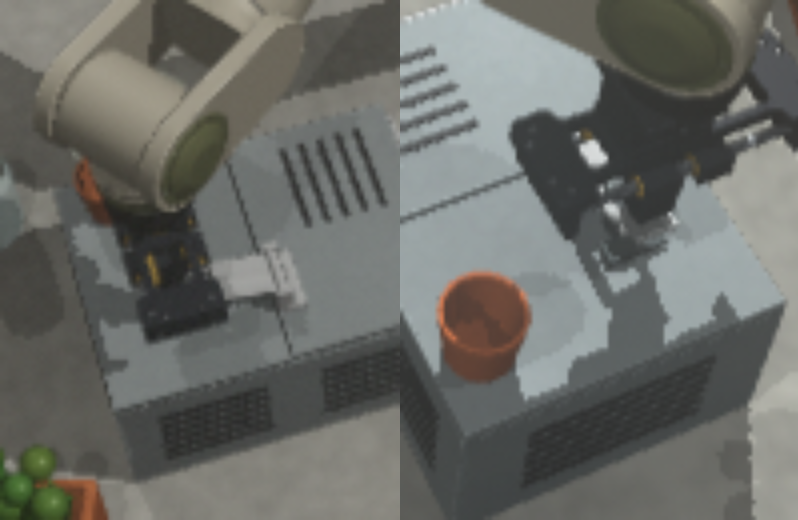

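The hasp lies nearly level with the fingers on its tab at (630,215), and the cup is clear. Now I feel downward.

```bash
f(){ grep -E 'position|ft_force'; }
python3 -m handwheel '[{"offset":[-0.03,0,0.03],"dr":[0,0,0],"claw":1},{"offset":[-0.055,0,0.06],"dr":[0,0,0],"claw":1},{"offset":[-0.06,0,0.075],"dr":[0,0,0],"claw":1},{"offset":[-0.06,0,0.075],"dr":[0,0,0],"claw":1}]'|f
python3 -m handwheel '[{"offset":[0,0,0.01],"dr":[0,0,0],"claw":1},{"offset":[0,0,0.01],"dr":[0,0,0],"claw":1}]'|f
python3 -m handwheel '[{"offset":[0,0,0.01],"dr":[0,0,0],"claw":1},{"offset":[0,0,0.01],"dr":[0,0,0],"claw":1}]'|f
python3 st.py
```

```text
position: [0.6122, -0.2865, 0.1859]
ft_force: [0.4, 0.1, 0.8]
position: [0.6122, -0.2863, 0.1849]
ft_force: [-0.5, -1.3, 1.1]
position: [0.6122, -0.2861, 0.1829]
ft_force: [0.2, -1.1, 1.6]
t7.52 cab [ 46.  -95.9 182.9] Fcab [-0.2 -1.1  1.6] dr [0.     0.0001 0.0002] q [-0.61  0.64  1.   -0.    1.5  -0.94] w 0.0
```

```bash
f(){ grep -E 'position|ft_force'|tr '\n' ' ';echo; }
python3 -m handwheel '[{"offset":[0,0,0.01],"dr":[0,0,0],"claw":1},{"offset":[0,0,0.01],"dr":[0,0,0],"claw":1}]'|f
python3 -m handwheel '[{"offset":[0,0,0.005],"dr":[0,0,0],"claw":1},{"offset":[0,0,0.005],"dr":[0,0,0],"claw":1}]'|f
python3 -m handwheel '[{"offset":[0,0,0.005],"dr":[0,0,0],"claw":1},{"offset":[0,0,0.005],"dr":[0,0,0],"claw":1}]'|f
```

```text
position: [0.6122, -0.2861, 0.1808] ft_force: [-1.1, -1.1, 1.7] 
position: [0.6123, -0.2861, 0.1805] ft_force: [-0.9, -0.9, 4.1] 
position: [0.6123, -0.2861, 0.1798] ft_force: [-0.3, -0.1, 5.4]
```

```bash
f(){ grep -E 'position|ft_force'|tr '\n' ' ';echo; }
python3 -m handwheel '[{"offset":[0,0,0.005],"dr":[0,0,0],"claw":1},{"offset":[0,0,0.005],"dr":[0,0,0],"claw":1}]'|f
python3 -m handwheel '[{"offset":[0,0,0.005],"dr":[0,0,0],"claw":1},{"offset":[0,0,0.005],"dr":[0,0,0],"claw":1}]'|f
```

```text
position: [0.6124, -0.2862, 0.179] ft_force: [-0.8, -1.2, 6.7] 
position: [0.6124, -0.2862, 0.178] ft_force: [0.2, -1.3, 6.4]
```

Contact with the nose shows at about 6.5 N. I continue in 1 mm steps.

```bash
f(){ grep -E 'position|ft_force'|tr '\n' ' ';echo; }
python3 -m handwheel '[{"offset":[0,0,0.005],"dr":[0,0,0],"claw":1},{"offset":[0,0,0.005],"dr":[0,0,0],"claw":1}]'|f
python3 -m handwheel '[{"offset":[0,0,0.005],"dr":[0,0,0],"claw":1},{"offset":[0,0,0.005],"dr":[0,0,0],"claw":1}]'|f
python3 -m handwheel '[{"offset":[0,0,0.005],"dr":[0,0,0],"claw":1},{"offset":[0,0,0.005],"dr":[0,0,0],"claw":1}]'|f
```

```text
position: [0.6124, -0.2863, 0.1768] ft_force: [0.8, -1.7, 5.0] 
position: [0.6124, -0.2864, 0.1756] ft_force: [0.7, -2.1, 5.2] 
position: [0.6123, -0.2864, 0.1744] ft_force: [0.0, -2.6, 4.7]
```

```bash
f(){ grep -E 'position|ft_force'|tr '\n' ' ';echo; }
python3 -m handwheel '[{"offset":[0,0,0.005],"dr":[0,0,0],"claw":1},{"offset":[0,0,0.005],"dr":[0,0,0],"claw":1}]'|f
python3 -m handwheel '[{"offset":[0,0,0.005],"dr":[0,0,0],"claw":1},{"offset":[0,0,0.005],"dr":[0,0,0],"claw":1}]'|f
```

```text
position: [0.6123, -0.2863, 0.1731] ft_force: [1.0, -2.9, 3.2] 
position: [0.6122, -0.286, 0.1718] ft_force: [0.7, -2.6, 3.3]
```

```bash
f(){ grep -E 'position|ft_force'|tr '\n' ' ';echo; }
python3 -m handwheel '[{"offset":[0,0,0.005],"dr":[0,0,0],"claw":1},{"offset":[0,0,0.005],"dr":[0,0,0],"claw":1}]'|f
```

```text
position: [0.612, -0.2857, 0.1704] ft_force: [1.5, -2.0, 1.3]
```

```bash
f(){ grep -E 'position|ft_force'|tr '\n' ' ';echo; }
python3 -m handwheel '[{"offset":[0,0,0.005],"dr":[0,0,0],"claw":1},{"offset":[0,0,0.005],"dr":[0,0,0],"claw":1}]'|f
python3 -m handwheel '[{"offset":[0,0,0.005],"dr":[0,0,0],"claw":1},{"offset":[0,0,0.005],"dr":[0,0,0],"claw":1}]'|f
```

```text
position: [0.612, -0.2856, 0.1693] ft_force: [1.4, 0.1, -0.0] 
position: [0.6119, -0.2856, 0.1683] ft_force: [1.3, -0.9, 0.1]
```

```bash
f(){ grep -E 'position|ft_force'|tr '\n' ' ';echo; }
python3 -m handwheel '[{"offset":[0,0,0.005],"dr":[0,0,0],"claw":1},{"offset":[0,0,0.005],"dr":[0,0,0],"claw":1}]'|f
```

```text
position: [0.612, -0.2857, 0.1675] ft_force: [0.5, -0.7, -0.3]
```

```bash
f(){ grep -E 'position|ft_force'|tr '\n' ' ';echo; }
python3 -m handwheel '[{"offset":[0,0,0.005],"dr":[0,0,0],"claw":1},{"offset":[0,0,0.005],"dr":[0,0,0],"claw":1}]'|f
python3 -m handwheel '[{"offset":[0,0,0.005],"dr":[0,0,0],"claw":1},{"offset":[0,0,0.005],"dr":[0,0,0],"claw":1}]'|f
```

```text
position: [0.6121, -0.2858, 0.1666] ft_force: [-0.5, -0.1, 0.3] 
position: [0.6121, -0.2859, 0.1657] ft_force: [0.3, -0.4, -0.2]
```

```bash

python3 - <<'E'
from rig import bot
import cv2,numpy as np
cv2.imwrite("pics/m6.png",np.hstack([cv2.resize(bot.capture("scene")[130:260,140:240],None,fx=4,fy=4),cv2.resize(bot.capture("side")[225:325,275:350],None,fx=5.2,fy=5.2)])[:,:798])
E
python3 st.py
```

```text
t10.28 cab [ 46.  -95.8 165.9] Fcab [-0.   0.5 -0.5] dr [-0.     -0.      0.0002] q [-0.61  0.66  1.02 -0.    1.46 -0.94] w 0.0
```

View pics/m6.png

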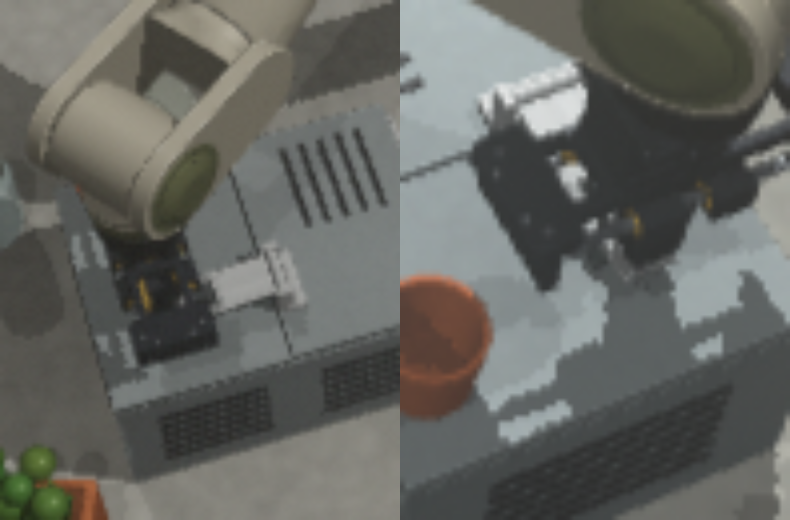

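The view shows the hasp still level under the fingers and the cup untouched. I keep feeling down for the seat.

```bash
f(){ grep -E 'position|ft_force'|tr '\n' ' ';echo; }
python3 -m handwheel '[{"offset":[0,0,0.005],"dr":[0,0,0],"claw":1},{"offset":[0,0,0.005],"dr":[0,0,0],"claw":1}]'|f
python3 -m handwheel '[{"offset":[0,0,0.005],"dr":[0,0,0],"claw":1},{"offset":[0,0,0.005],"dr":[0,0,0],"claw":1}]'|f
```

```text
position: [0.6122, -0.286, 0.165] ft_force: [0.5, 0.1, 1.5] 
position: [0.6122, -0.2859, 0.164] ft_force: [0.1, 0.6, 1.5]
```

```bash
f(){ grep -E 'position|ft_force'|tr '\n' ' ';echo; }
python3 -m handwheel '[{"offset":[0,0,0.005],"dr":[0,0,0],"claw":1},{"offset":[0,0,0.005],"dr":[0,0,0],"claw":1}]'|f
```

```text
position: [0.6122, -0.2859, 0.1634] ft_force: [-0.8, 1.2, 3.8]
```

```bash
f(){ grep -E 'position|ft_force'|tr '\n' ' ';echo; }
python3 -m handwheel '[{"offset":[0,0,0.005],"dr":[0,0,0],"claw":1},{"offset":[0,0,0.005],"dr":[0,0,0],"claw":1}]'|f
```

```text
position: [0.6123, -0.2859, 0.1633] ft_force: [-2.5, 2.0, 9.1]
```

The tool stopped at z 163.3 mm and the force climbed, so that is the seat. One small press more, then lift straight off.

```bash
python3 -m handwheel '[{"offset":[0,0,0.002],"dr":[0,0,0],"claw":1},{"offset":[0,0,0.002],"dr":[0,0,0],"claw":1},{"offset":[0,0,0.002],"dr":[0,0,0],"claw":1}]'; python3 -m handwheel '[{"offset":[0,0,-0.03],"dr":[0,0,0],"claw":1},{"offset":[0,0,-0.1],"dr":[0,0,0],"claw":1},{"offset":[0,0,-0.3],"dr":[0,0,0],"claw":1},{"offset":[0,0,-0.5],"dr":[0,0,0],"claw":1},{"offset":[0,0,-0.7],"dr":[0,0,0],"claw":1},{"offset":[-0.3,0,-0.9],"dr":[0,0,0],"claw":1},{"offset":[-0.6,-0.3,-0.9],"dr":[0,0,0],"claw":1},{"offset":[-0.8,-0.5,-0.9],"dr":[0,0,0],"claw":1},{"offset":[-1,-0.7,-0.9],"dr":[0,0,0],"claw":1},{"offset":[-1,-0.9,-0.9],"dr":[0,0,0],"claw":1},{"offset":[-1,-1,-0.9],"dr":[0,0,0],"claw":1},{"offset":[-1,-1,-0.9],"dr":[0,0,0],"claw":1}]'
python3 - <<'E'
from rig import bot
import cv2,numpy as np
cv2.imwrite("pics/m7.png",np.hstack([cv2.resize(bot.capture("scene")[80:280,130:300],None,fx=2.2,fy=2.2),cv2.resize(bot.capture("side")[150:350,180:370],None,fx=2.2,fy=2.2)])[:,:795])
E
```

```text
t: 11.2
position: [0.6123, -0.2859, 0.1632]
tool_rot: [3.141, 0.001, 1.902]
ft_force: [-3.5, 3.4, 10.6]
gripper_width: 0.0003
grasp_force: 5.0
t: 12.2
position: [0.4972, -0.5307, 0.3403]
tool_rot: [-3.141, -0.001, 1.902]
ft_force: [-0.1, -0.5, -0.7]
gripper_width: 0.0004
grasp_force: 0.0
```

View pics/m7.png

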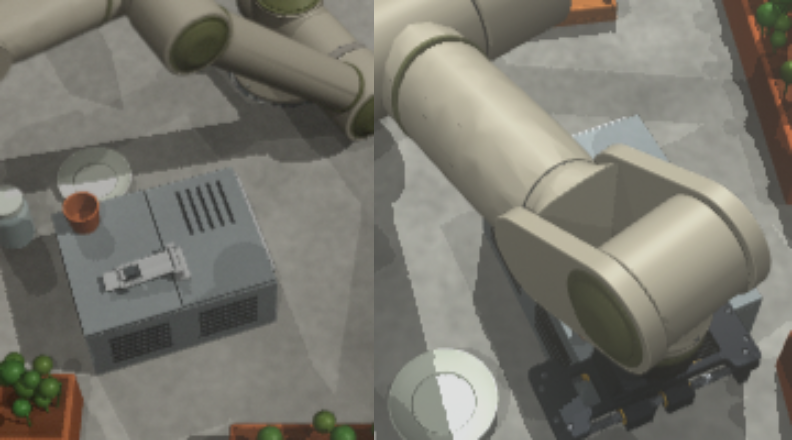

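The scene view shows the hasp lying level with the post through its slot at (130,272). It stays down with the arm away, the hatch is flush, and the cup, saucer and jar are unmoved.

```bash
python3 -c "
from rig import bot
print(bot.finish_job())"
```

```text
the job is handed in; nothing more can be done
None
```

The hatch is shut and the hasp is caught over its post, staying down by itself with the arm clear; nearby items look unmoved, and I handed the job in at about 12 s (limit 45 s).

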